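# Free the seized hold-down knob and weigh the salt jar

### The arm

A 7-joint arm with a two-finger parallel gripper is mounted at the origin on a cart in front of the work surface, level with it; the furniture and walls round the work are solid. World frame = base frame: x ahead of the robot, y to its left, z up, the work surface at z = 0. Lengths are in mm, angles in rad, forces in N, time in s.
With the tool pointing down it reaches from about 350 to 900 mm from the base axis. Payload 8.1 kg.
Tool frame: the origin (TCP) lies at the very end of the fingers, on their centre line; the grasp point (between the pads) lies 19 mm behind it; z points along the fingers, y is the line along which they close (so a half turn about z gives the same grasp; the last joint's range is limited). The gripper opens to 85 mm and grips with 20 to 120 N. Pads are 22 mm wide; open, the fingers measure 114 mm over their backs; the gripper's body (76 mm by 85 mm) begins 54 mm behind the grasp point. The pads swing forward as they close: fully open they stand 13 mm farther back than shut.
Start: joints at [-1.4, 0.434, 0.025, 1.573, -0.012, 1.134, -0.075], TCP at [169.022, 601.725, 231.323] pointing down, gripper open.
Joint ranges: [-2.62, 2.62], [-0.44, 2.09], [-1.27, 1.32], [0.08, 2.57], [-1.32, 4.46], [0.12, 2], [-2.74, 2.74]. Speed limits (rad/s): [2.22, 2.22, 3.01, 3.01, 3.14, 3.14, 3.14].

### API

Orientations are given as a unit quaternion [w, x, y, z].
In Python, from plant import telemetry, viewer, finish_job gives the robot as it stands.
- The arm moves only by the tool drive_tool, never from a script. Its argument "series" is a list of rows, each an object with "offset": the shift along the tool's x, y, z in units of 40 mm (1.0 is 40 mm), a list of three; "turn": the turn about the tool's z in units of 5 degrees (1.0 is 5 degrees). In form: [{"offset": [tx, ty, tz], "turn": turn}, ...]. A call has exactly 10 rows; each row shifts and turns the commanded pose from where the row before left it, along the tool's axes as they then stand; what a row does not reach is not made up. A row lasts 1/12 s, in which the tool goes at most 41.7 mm and 7.16 degrees, less where a joint would pass 70% of its speed; a pose out of reach is approached as far as the arm can. A call is refused whole if a number of a shift passes 1 or a number of a turn 1, either way. A call with a gripper value outside its range is refused whole. "fingers" is the finger opening in mm, from 0 to 85.4, set as the call begins (left out, the last holds). The fingers move at their own pace and stop on an object; "squeeze" is the grip in N (left out, the last holds). Time passes only in rows, so rows that do not move let the fingers close, or fill a call up. It gives the time, the measured TCP pose, the force, the opening and the grip force at its end, in the units of the state.
- telemetry.observe(): the state, without advancing time (a new reading comes with each control period).
- viewer.snapshot(name): name is "side" or "top" or "wrist"; returns a dict with "img" (384x512x3 uint8, red, green, blue), "mtx" (3x3 intrinsics, pixels), "world_to_cam" (4x4, takes a point from world to camera coordinates); the wrist camera has in their place "hand_eye" (4x4, takes a point from camera to tool coordinates, whose origin is the TCP and whose axes are the flange's). Camera axes: x right, y up, looking along -z (the intrinsics and any distortion apply to the point x, -y, -z); pixel columns grow to the right and rows downward; lengths in mm; the calibration is good to about 2 mm. A picture is of the moment at which its call begins: read the wrist's pose just before it. There is no depth.
- finish_job(): hands the job in; it is judged then, once.
The state is a dict: "clock": time; "q": joint angles; "dq": joint speeds; "tau": joint torques, N m; "ee_pos": TCP position; "tool_rot": TCP orientation; "wrist_force": force on the tool from outside, world axes, zero at the start; "moment": the same for the moment, N m; "grip_width": finger opening in mm; "finger_force": force on a finger pad.
Only numpy, scipy, OpenCV 4.12 (cv2) and the standard library are available. Lean on these libraries where they do the work, as an engineer would, in place of code of your own. Each camera call takes 0.05 s, during which the arm holds its last target. There are 200 camera calls.

### The job

The salt jar is held down in its blue clamp by a swing arm whose red knob has seized. Rock the knob back and forth in small arcs until it breaks free, then turn it anticlockwise to swing the arm right away from the jar, lift the jar out and set it down gently, upright and near the middle of the balance's round pan, without disturbing the other things on the bench.

Things in the scene. Friction and masses are not known exactly. Their poses are not given: they have to be found in the camera images.
- swing_knob (a joint): hinge of the red knob with its steel arm; vertical axis through the post. 0 = arm over the jar (closed), grows anticlockwise from above, end stops -0.225 and 1.2 (open). Seized near 0: each push to one side against 0.2 to 0.35 N m (more if fast) gives about 0.08 rad more there, then stands hard until it has been pushed to its limit on the other side. How it breaks free: see post_top
- grip_bar (a point): centre of the knob's red grip bar, on the hinge axis, 117.5 mm above the bench. Bar 62 mm long along this point's y, 13 mm thick along x, 27 mm high (104 to 131 mm above the bench); it turns with the knob. Its -y points along the arm, 18 mm wide, 88 to 97 mm above the bench, reaching 102 mm from the axis; below the bar a hub of 15 mm radius up to 98 mm
- post_top (a point): top of the clamp's fixed post, on the hinge axis, 82 mm above the bench. Pushing the seized knob harder one way does not help; after three to six pushes to alternate sides, in arcs no wider than about 0.3 rad either side of 0, it breaks free anticlockwise and turns with about 0.1 N m to its end stop. It stays where it is left
- foot (a point): underside centre of the swing arm's black rubber foot (20 mm across), 95 mm from the hinge axis, 84 mm above the bench, 2 mm above the jar's lid when closed
- clamp_base: the blue clamp plate, fixed to the bench, 100 (x) x 190 (y) x 12 mm; origin under its centre. The jar's nest is at its y = -45 mm, the knob's post (24 mm across, 40 mm at the foot) at y = +50 mm
- nest (a point): centre of the jar's seat on the clamp plate, 12 mm above the bench, inside a black ring 6 mm high, 55 mm inside and 62 mm outside diameter
- salt_jar: loose round jar with a white screw lid (lid fixed to it), 50 mm across, 70 mm high, origin at the centre of its underside, z up; it stands in the nest
- pan (a point): centre of the top of the balance's round steel pan (120 mm across), 65 mm above the bench
- balance: white balance, fixed to the bench, 180 (x) x 200 (y) x 55 mm, its pan above it; origin under its centre
- beaker_tall: bystander: glass beaker 54 x 58 x 70 mm; leave alone
- roll_of_tape: bystander: roll of tape, 62 mm across, 18 mm high; leave alone
- lab_timer: bystander: white timer, 33 x 68 x 56 mm; leave alone

How it is judged:
By the outcome, as a careful person would: the job done as asked, in the order asked, and still so for the second after the job is handed in, with the robot touching nothing.
It also fails if it takes over 61 s, if anything falls off the work surface, if the arm or the gripper's body presses on something with over 40 N, if the wrist force passes 120 N, or if a joint passes its speed limit or range.

## Working session

There is one attempt and no reset: what is moved stays moved. The work goes in short steps, Python scripts to look and compute and a tool call to move; the robot and the scene stay as the last step left them, time stands still between calls to the robot, and variables do not carry over. Pictures are saved under pics/ and viewed, at most 10 in all, crops included, and the job is handed in when it is done.

Besides the shell and the picture viewer there is one more tool, called after "Call:" as name([rows], argument=value, ...), one row to a line, values as JSON. drive_tool: Moves the arm, as the interface text tells. Its arguments: {"type":"object","properties":{"series":{"type":"array"},"fingers":{"type":"number"},"squeeze":{"type":"number"}},"required":["series"]}

```bash
mkdir -p pics; ls; python3 - <<'E'
from plant import telemetry, viewer
import cv2, numpy as np, pickle
s=telemetry.observe(); print(s)
for n in("side","top"):
    d=viewer.snapshot(n); pickle.dump(d,open(f"{n}.pkl","wb"))
    print(n,d["mtx"],d["world_to_cam"],[k for k in d])
    cv2.imwrite(f"pics/{n}0.png",cv2.resize(d["img"][:,:,::-1],(768,576),interpolation=cv2.INTER_CUBIC))
E
```

```text
pics
{'clock': 0.0, 'q': array([-1.39959546,  0.43520271,  0.02496693,  1.57410714, -0.01158364,
        1.13399343, -0.07511008]), 'dq': array([-7.56382045e-05,  1.47642063e-03,  1.86379738e-03, -5.12769194e-04,
       -3.10280088e-04, -3.82632347e-04, -6.42226537e-04]), 'tau': array([-2.56390713e-04, -6.70460629e+01,  1.02496561e+00, -3.16215956e+01,
        1.55917526e-02,  1.24099586e-02, -2.39305842e-05]), 'ee_pos': array([168.91477542, 601.21339966, 230.53461309]), 'tool_rot': array([-3.00444754e-05,  1.36506639e-01,  9.90638847e-01, -7.82388960e-04]), 'wrist_force': array([-0.60478339, -0.57488084,  0.4413078 ]), 'moment': array([-0.00251808,  0.02434999,  0.01288227]), 'finger_force': 0.0, 'grip_width': 85.2875993994126}
side [[393.83663641   0.         258.0923555 ]
 [  0.         393.83663641 188.4592148 ]
 [  0.           0.           1.        ]] [[ 9.98979822e-01  4.47357833e-02 -6.16642997e-03 -6.29233384e+02]
 [-2.14855429e-02  5.90945078e-01  8.06425623e-01 -1.35833414e+01]
 [ 3.97201033e-02 -8.05470436e-01  5.91303382e-01 -1.06717473e+03]
 [ 0.00000000e+00  0.00000000e+00  0.00000000e+00  1.00000000e+00]] ['img', 'mtx', 'world_to_cam']
top [[379.00564692   0.         258.65086563]
 [  0.         379.00564692 190.41706579]
 [  0.           0.           1.        ]] [[ 1.82995620e-02 -9.99828190e-01  2.95235829e-03 -1.06223454e+02]
 [ 9.97201795e-01  1.84653986e-02  7.24403877e-02 -6.55927677e+02]
 [-7.24824582e-02  1.61846962e-03  9.97368374e-01 -1.23675070e+03]
 [ 0.00000000e+00  0.00000000e+00  0.00000000e+00  1.00000000e+00]] ['img', 'mtx', 'world_to_cam']
```

View pics/side0.png

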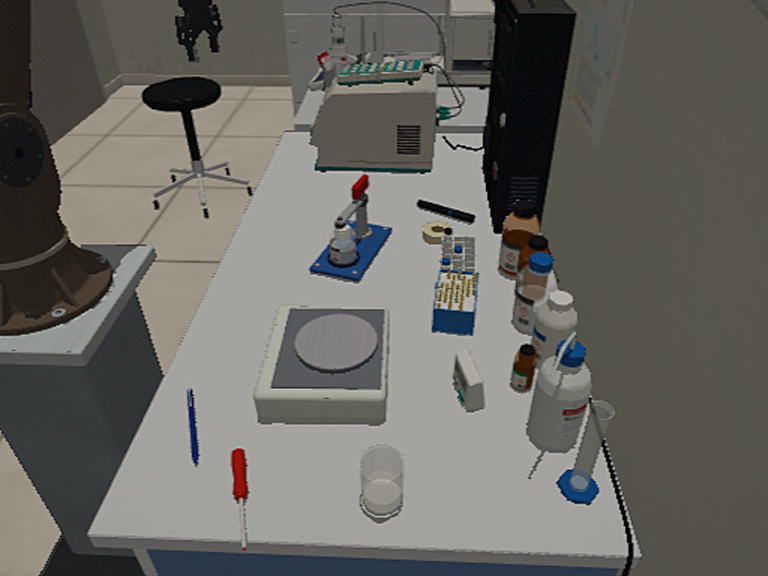

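View pics/top0.png

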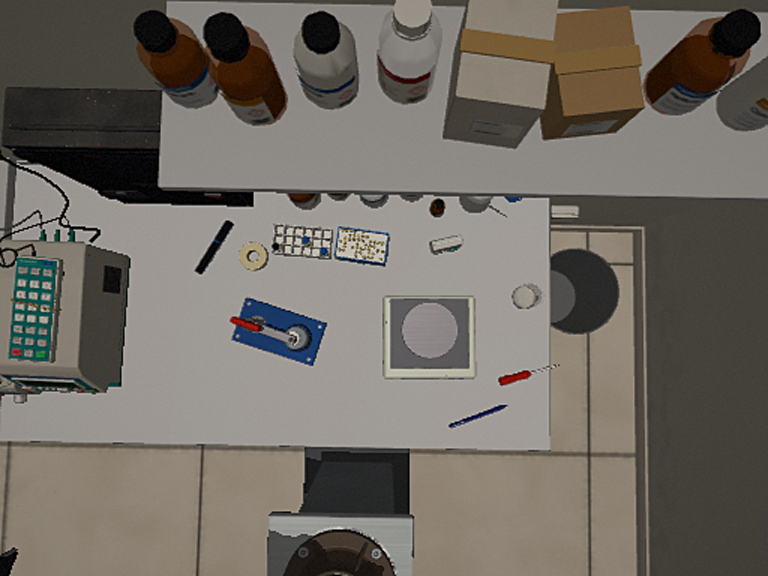

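The side view shows the clamp with its red bar at (360,187) and jar at (342,240), and the pan at (336,342). In the top view the bar is at (246,324), the jar at (297,335) and the pan at (430,331), all in 1.5x pixels. I'll enlarge the clamp.

```bash
cat > h.py <<'E'
import numpy as np, pickle, cv2
from scipy.spatial.transform import Rotation as R
def P(d):
    F=np.diag([1,-1,-1.]); return d["mtx"]@F@d["world_to_cam"][:3]
def tri(d1,p1,d2,p2):
    X=cv2.triangulatePoints(P(d1),P(d2),np.float64(p1).reshape(2,1),np.float64(p2).reshape(2,1)); return (X[:3]/X[3]).ravel()
def atz(d,p,z):
    M=P(d); H=np.c_[M[:,:2],M[:,2]*z+M[:,3]]; x=np.linalg.solve(H,[*p,1]); return x[:2]/x[2]
def proj(d,X):
    x=P(d)@np.r_[X,1]; return x[:2]/x[2]
def load(n): return pickle.load(open(n+".pkl","rb"))
def rot(s): q=s["tool_rot"]; return R.from_quat([q[1],q[2],q[3],q[0]])
E
python3 - <<'E'
from h import *
s,t=load("side"),load("top")
for n,a,b in [("bar",(360,187),(246,324)),("lid",(343,228),(299,334)),("pan",(336,342),(430,331))]:
    a=np.array(a)/1.5;b=np.array(b)/1.5;X=tri(s,a,t,b);print(n,X,proj(s,X)-a)
c=[atz(t,np.array(p)/1.5,12) for p in((246,297),(326,322),(313,365),(233,337))];print(c,np.mean(c,0))
A=cv2.resize(s["img"][110:190,200:270],None,fx=5,fy=5,interpolation=2)
B=cv2.resize(t["img"][190:250,145:225],None,fx=5,fy=5,interpolation=2)
o=np.zeros((400,750,3),np.uint8);o[:400,:350]=A;o[:300,350:750]=B
cv2.imwrite("pics/c1.png",o[:,:,::-1])
E
```

```text
bar [568.49543983 194.70669285 116.66070218] [-0.45348465  0.03077864]
lid [547.45055808  89.99431912  87.91156096] [ 0.28981575 -0.01915157]
pan [ 561.80808004 -185.46959961   60.54841083] [-1.03175931  0.05451508]
[array([627.29853424, 222.46518793]), array([574.85835586,  42.3941926 ]), array([479.29381694,  68.68893607]), array([537.81589718, 248.09111641])] [554.81665106 145.40985826]
```

View pics/c1.png

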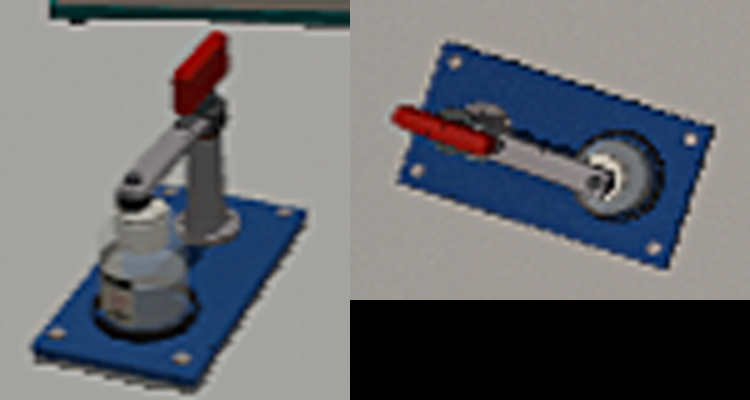

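The crop shows plate corners at (447,43), (713,128), (668,268) and (400,182), and the bar centre at (443,130). The plate, bar and jar positions agree: hinge at about (569,194), nest at about (541,102), frame yaw about -17°. The bar height also checks out at 116.7 mm. I'll move now.

Call:
drive_tool([
  {"offset": [-0.25, -0.85, 0], "turn": 0},
  {"offset": [-0.25, -0.85, 0], "turn": 0},
  {"offset": [-0.25, -0.85, 0], "turn": 0},
  {"offset": [-0.25, -0.85, 0], "turn": 0},
  {"offset": [-0.25, -0.85, 0], "turn": 0},
  {"offset": [-0.8, -0.15, 0], "turn": 0},
  {"offset": [-0.8, -0.15, 0], "turn": 0},
  {"offset": [-0.8, -0.15, 0], "turn": 0},
  {"offset": [-0.8, -0.15, 0], "turn": 0},
  {"offset": [-0.8, -0.15, 0], "turn": 0},
], fingers=85, squeeze=60)

```text
clock: 0.93
ee_pos: [318.2, 351.2, 231.3]
tool_rot: [-0.0, 0.136, 0.991, -0.0]
wrist_force: [0.7, 1.6, -0.7]
grip_width: 85.0
finger_force: 0.0
```

Call:
drive_tool([
  {"offset": [0, 0, 0], "turn": 1},
  {"offset": [0, 0, 0], "turn": 1},
  {"offset": [0, 0, 0], "turn": 1},
  {"offset": [0, 0, 0], "turn": 1},
  {"offset": [0, 0, 0], "turn": 1},
  {"offset": [0, 0, 0], "turn": 1},
  {"offset": [0, 0, 0], "turn": 1},
  {"offset": [0, 0, 0], "turn": 1},
  {"offset": [0, 0, 0], "turn": 1},
  {"offset": [0, 0, 0], "turn": 1},
])

```text
clock: 1.77
ee_pos: [316.9, 352.2, 231.1]
tool_rot: [-0.0, 0.544, 0.839, -0.0]
wrist_force: [-0.8, -0.8, 0.2]
grip_width: 85.0
finger_force: 0.0
```

Call:
drive_tool([
  {"offset": [0, 0, 0], "turn": 1},
  {"offset": [0, 0, 0], "turn": 1},
  {"offset": [0, 0, 0], "turn": 1},
  {"offset": [0, 0, 0], "turn": 1},
  {"offset": [0, 0, 0], "turn": 1},
  {"offset": [0, 0, 0], "turn": 1},
  {"offset": [0, 0, 0], "turn": 1},
  {"offset": [0, 0, 0], "turn": 1},
  {"offset": [0, 0, 0], "turn": 0.3},
  {"offset": [0, 0, 0], "turn": 0},
])

```text
clock: 2.6
ee_pos: [316.9, 352.2, 231.1]
tool_rot: [0.0, 0.805, 0.593, -0.0]
wrist_force: [-0.4, 0.3, 0.3]
grip_width: 84.7
finger_force: 0.0
```

Call:
drive_tool([
  {"offset": [-0.2, 0.8, 0], "turn": 0},
  {"offset": [-0.2, 0.8, 0], "turn": 0},
  {"offset": [-0.2, 0.8, 0], "turn": 0},
  {"offset": [-0.2, 0.8, 0], "turn": 0},
  {"offset": [-0.2, 0.8, 0], "turn": 0},
  {"offset": [-0.2, 0.8, 0], "turn": 0},
  {"offset": [-0.2, 0.8, 0], "turn": 0},
  {"offset": [-0.2, 0.8, 0], "turn": 0},
  {"offset": [-0.3, 0.8, 0], "turn": 0},
  {"offset": [0, 0, 0], "turn": 0},
])

```text
clock: 3.43
ee_pos: [574.5, 188.2, 231.3]
tool_rot: [0.002, 0.807, 0.591, 0.0]
wrist_force: [-0.2, -0.7, -0.1]
grip_width: 84.9
finger_force: 0.0
```

```bash
python3 - <<'E'
from h import *
from plant import telemetry, viewer
s=telemetry.observe(); w=viewer.snapshot("wrist")
pickle.dump((s,w),open("w1.pkl","wb")); print(s["ee_pos"],s["tool_rot"],s["q"],s["moment"]); print(w["hand_eye"],w["mtx"])
cv2.imwrite("pics/w1.png",cv2.resize(w["img"][:,:,::-1],(768,576),interpolation=2))
E
```

```text
[574.45318932 188.21789405 231.25149454] [2.35462400e-03 8.06673933e-01 5.90992048e-01 1.44494051e-04] [-0.75323474  0.42188886  0.49549988  1.65667326 -0.21358585  1.1161211
 -0.50674396] [-0.05757524 -0.02136745  0.02147847]
[[ 2.56929894e-04  9.50201443e-01  3.11636249e-01  8.03557385e+01]
 [ 9.99999943e-01 -3.12230648e-04  1.27559400e-04 -1.65092676e-01]
 [ 2.18509514e-04  3.11636198e-01 -9.50201469e-01 -1.42379672e+02]
 [ 0.00000000e+00  0.00000000e+00  0.00000000e+00  1.00000000e+00]] [[331.86765242   0.         255.19018869]
 [  0.         331.86765242 186.1081951 ]
 [  0.           0.           1.        ]]
```

View pics/w1.png

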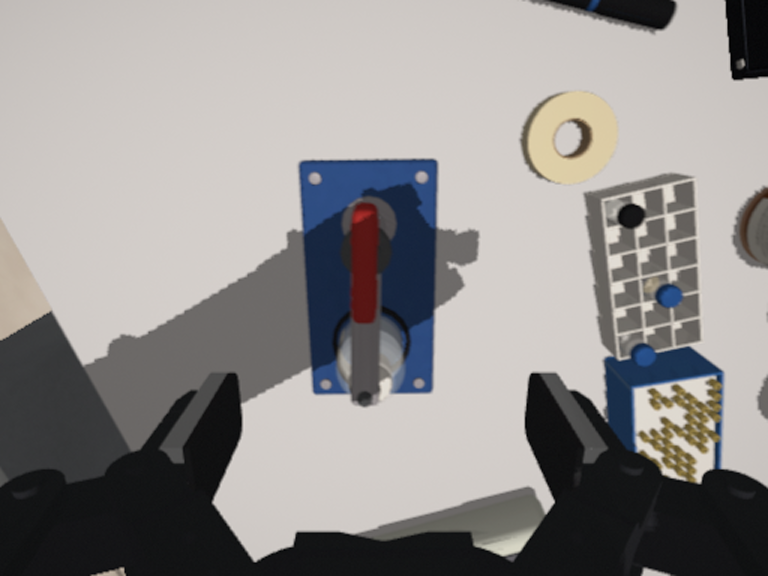

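The wrist view shows the red bar in line with the image columns, its top face from about (365,212) to (365,320) and edges at u=351 and 378 (1.5x pixels). The fingers straddle it slightly to the left.

```bash
cat >> h.py <<'E'
def watz(s,w,p,z):
    K=w["mtx"];H=w["hand_eye"];r=rot(s)
    d=np.linalg.solve(K,[*p,1])*[1,-1,-1]
    d=r.apply(H[:3,:3]@d); o=s["ee_pos"]+r.apply(H[:3,3]); return o+d*(z-o[2])/d[2]
def wray(s,w,p):
    a=watz(s,w,p,0);b=watz(s,w,p,100);return a,b
E
python3 - <<'E'
from h import *
s,w=pickle.load(open("w1.pkl","rb"))
for p in((365,205),(365,212),(365,320),(365,262),(351,262),(378,262)): print(p,watz(s,w,np.array(p)/1.5,131))
print("tape foot tip",watz(s,w,np.array((365,398))/1.5,97))
c=[watz(s,w,np.array(p)/1.5,12) for p in((301,160),(437,160),(432,393),(313,393))];print(c,np.mean(c,0))
t=load("top"); print("top bar", atz(t,(163.6,216),131), [atz(t,p,131) for p in ((154.4,213),(173.4,219))])
r=rot(s);print(r.as_matrix())
E
```

```text
(365, 205) [578.01658128 227.69544511 131.        ]
(365, 212) [576.94056142 224.4174487  131.        ]
(365, 320) [559.03524353 169.87053022 131.        ]
(365, 262) [568.96690835 200.12644159 131.        ]
(351, 262) [562.20131018 202.27168873 131.        ]
(378, 262) [575.25058033 198.1340044  131.        ]
tape foot tip [536.83404246 105.52491156  97.        ]
[array([534.9353662 , 253.26164871,  12.        ]), array([626.80575639, 224.21018728,  12.        ]), array([572.30629341,  44.03668486,  12.        ]), array([478.51013841,  73.89867045,  12.        ])] [553.1393886  148.85179783  12.        ]
top bar [567.06068279 192.2010297 ] [array([575.60855876, 220.35974591]), array([558.55452641, 162.25725131])]
[[ 0.30145676  0.95347508  0.00301625]
 [ 0.95347644 -0.30144571 -0.00362804]
 [-0.00255001  0.00396962 -0.99998887]]
```

Call:
drive_tool([
  {"offset": [0.14, -0.2, 0], "turn": 0},
  {"offset": [0, 0, 0.5], "turn": 0},
  {"offset": [0, 0, 0.5], "turn": 0},
  {"offset": [0, 0, 0.5], "turn": 0},
  {"offset": [0, 0, 0.5], "turn": 0},
  {"offset": [0, 0, 0.5], "turn": 0},
  {"offset": [0, 0, 0.4], "turn": 0},
  {"offset": [0, 0, 0.25], "turn": 0},
  {"offset": [0, 0, 0], "turn": 0},
  {"offset": [0, 0, 0], "turn": 0},
])

```text
clock: 4.32
ee_pos: [563.0, 203.5, 105.4]
tool_rot: [-0.0, 0.804, 0.594, -0.0]
wrist_force: [-0.7, 0.4, 0.5]
grip_width: 85.2
finger_force: 0.0
```

Call:
drive_tool([
  {"offset": [0, 0, 0], "turn": 0},
  {"offset": [0, 0, 0], "turn": 0},
  {"offset": [0, 0, 0], "turn": 0},
  {"offset": [0, 0, 0], "turn": 0},
  {"offset": [0, 0, 0], "turn": 0},
  {"offset": [0, 0, 0], "turn": 0},
  {"offset": [0, 0, 0], "turn": 0},
  {"offset": [0, 0, 0], "turn": 0},
  {"offset": [0, 0, 0], "turn": 0},
  {"offset": [0, 0, 0], "turn": 0},
], fingers=0, squeeze=50)

```text
clock: 5.15
ee_pos: [569.1, 201.1, 106.7]
tool_rot: [0.003, 0.805, 0.593, 0.004]
wrist_force: [17.4, -2.7, -5.4]
grip_width: 12.1
finger_force: 50.1
```

```bash
python3 -c "
from plant import telemetry
s=telemetry.observe();print({k:s[k] for k in('clock','q','ee_pos','tool_rot','wrist_force','moment','grip_width','finger_force')})"
```

```text
{'clock': 5.15, 'q': array([-0.72953897,  0.54654112,  0.43435495,  1.80079286, -0.29086769,
        0.84849515, -0.4610336 ]), 'ee_pos': array([569.14123554, 201.06221484, 106.66706563]), 'tool_rot': array([0.00301421, 0.80547244, 0.59261281, 0.00388848]), 'wrist_force': array([17.44307827, -2.70764239, -5.3734573 ]), 'moment': array([-0.37964215, -2.88686669,  0.11104205]), 'grip_width': 12.082435252412292, 'finger_force': 50.08135475232166}
```

The fingers closed on the bar (12 mm opening), but the commanded pose sits about 6 mm off it sideways. I'll reopen, centre on the hinge and grip again.

Call:
drive_tool([
  {"offset": [0, 0, 0], "turn": 0},
  {"offset": [0, 0, 0], "turn": 0},
  {"offset": [0, 0, 0], "turn": 0},
  {"offset": [0, 0, 0], "turn": 0},
  {"offset": [-0.13, 0.16, 0], "turn": 0},
  {"offset": [0, 0, 0], "turn": 0},
  {"offset": [0, 0, 0], "turn": 0},
  {"offset": [0, 0, 0], "turn": 0},
  {"offset": [0, 0, 0], "turn": 0},
  {"offset": [0, 0, 0], "turn": 0},
], fingers=40)

```text
clock: 5.98
ee_pos: [568.2, 195.6, 105.3]
tool_rot: [-0.0, 0.805, 0.594, -0.0]
wrist_force: [-0.6, -0.1, 0.9]
grip_width: 39.8
finger_force: 0.0
```

Call:
drive_tool([
  {"offset": [0, 0, 0], "turn": 0},
  {"offset": [0, 0, 0], "turn": 0},
  {"offset": [0, 0, 0], "turn": 0},
  {"offset": [0, 0, 0], "turn": 0},
  {"offset": [0, 0, 0], "turn": 0},
  {"offset": [0, 0, 0], "turn": 0},
  {"offset": [0, 0, 0], "turn": 0},
  {"offset": [0, 0, 0], "turn": 0},
  {"offset": [0, 0, 0], "turn": 0},
  {"offset": [0, 0, 0], "turn": 0},
], fingers=0, squeeze=60)

```text
clock: 6.82
ee_pos: [567.9, 195.8, 105.7]
tool_rot: [-0.0, 0.805, 0.594, -0.0]
wrist_force: [-5.3, -0.7, 6.0]
grip_width: 12.3
finger_force: 85.9
```

```bash
cat > st.py <<'E'
from h import *
from plant import telemetry
s=telemetry.observe(); m=rot(s).as_matrix()
print(round(s["clock"],2),"pos",s["ee_pos"].round(1),"yaw_x",np.degrees(np.arctan2(m[1,0],m[0,0])).round(2),"F",s["wrist_force"].round(1),"M",s["moment"].round(2),"w",round(s["grip_width"],1),"f",round(s["finger_force"],1),"q",s["q"].round(2),"tilt",m[:2,2].round(4))
E
python3 st.py
```

```text
6.82 pos [567.9 195.8 105.7] yaw_x 72.84 F [-5.3 -0.7  6. ] M [-0.1   0.51  0.  ] w 12.3 f 85.9 q [-0.72  0.55  0.43  1.8  -0.29  0.86 -0.45] tilt [-0.0007  0.0005]
```

Call:
drive_tool([
  {"offset": [0, 0, 0], "turn": -0.2},
  {"offset": [0, 0, 0], "turn": -0.2},
  {"offset": [0, 0, 0], "turn": -0.2},
  {"offset": [0, 0, 0], "turn": -0.2},
  {"offset": [0, 0, 0], "turn": -0.2},
  {"offset": [0, 0, 0], "turn": -0.2},
  {"offset": [0, 0, 0], "turn": 0},
  {"offset": [0, 0, 0], "turn": 0},
  {"offset": [0, 0, 0], "turn": 0},
  {"offset": [0, 0, 0], "turn": 0},
])

```text
clock: 7.65
ee_pos: [567.8, 195.9, 105.7]
tool_rot: [-0.0, 0.772, 0.635, -0.0]
wrist_force: [-4.3, 0.4, 6.1]
grip_width: 12.4
finger_force: 86.0
```

```bash
python3 st.py
```

```text
7.65 pos [567.8 195.9 105.7] yaw_x 78.84 F [-4.3  0.4  6.1] M [-0.04  0.49  0.09] w 12.4 f 86.0 q [-0.7   0.54  0.4   1.8  -0.27  0.85 -0.36] tilt [-0.0008  0.0005]
```

Call:
drive_tool([
  {"offset": [0, 0, 0], "turn": -0.1},
  {"offset": [0, 0, 0], "turn": 0},
  {"offset": [0, 0, 0], "turn": 0.4},
  {"offset": [0, 0, 0], "turn": 0.4},
  {"offset": [0, 0, 0], "turn": 0.4},
  {"offset": [0, 0, 0], "turn": 0.4},
  {"offset": [0, 0, 0], "turn": 0.4},
  {"offset": [0, 0, 0], "turn": 0.3},
  {"offset": [0, 0, 0], "turn": 0.2},
  {"offset": [0, 0, 0], "turn": 0},
])

```text
clock: 8.48
ee_pos: [567.8, 195.8, 105.8]
tool_rot: [0.0, 0.834, 0.552, -0.0]
wrist_force: [-4.3, -1.5, 7.3]
grip_width: 11.7
finger_force: 102.9
```

```bash
python3 st.py
```

```text
8.48 pos [567.8 195.8 105.8] yaw_x 66.97 F [-4.3 -1.5  7.3] M [-0.4   0.53  1.85] w 11.7 f 102.9 q [-0.74  0.55  0.46  1.8  -0.31  0.86 -0.53] tilt [-0.0006 -0.0005]
```

The clockwise limit has been reached (1.85 N m). Now anticlockwise, further.

Call:
drive_tool([
  {"offset": [0, 0, 0], "turn": -0.4},
  {"offset": [0, 0, 0], "turn": -0.4},
  {"offset": [0, 0, 0], "turn": -0.4},
  {"offset": [0, 0, 0], "turn": -0.4},
  {"offset": [0, 0, 0], "turn": -0.4},
  {"offset": [0, 0, 0], "turn": -0.4},
  {"offset": [0, 0, 0], "turn": -0.3},
  {"offset": [0, 0, 0], "turn": -0.2},
  {"offset": [0, 0, 0], "turn": -0.2},
  {"offset": [0, 0, 0], "turn": 0},
])

```text
clock: 9.32
ee_pos: [567.8, 195.9, 105.8]
tool_rot: [-0.001, 0.753, 0.658, 0.0]
wrist_force: [-5.5, 1.3, 5.9]
grip_width: 12.4
finger_force: 90.5
```

```bash
python3 st.py
```

```text
9.32 pos [567.8 195.9 105.8] yaw_x 82.25 F [-5.5  1.3  5.9] M [ 0.1   0.64 -1.25] w 12.4 f 90.5 q [-0.69  0.54  0.39  1.8  -0.26  0.85 -0.31] tilt [-0.001   0.0013]
```

Call:
drive_tool([
  {"offset": [0, 0, 0], "turn": 0.5},
  {"offset": [0, 0, 0], "turn": 0.5},
  {"offset": [0, 0, 0], "turn": 0.5},
  {"offset": [0, 0, 0], "turn": 0.5},
  {"offset": [0, 0, 0], "turn": 0.5},
  {"offset": [0, 0, 0], "turn": 0.5},
  {"offset": [0, 0, 0], "turn": 0.4},
  {"offset": [0, 0, 0], "turn": 0.3},
  {"offset": [0, 0, 0], "turn": 0.3},
  {"offset": [0, 0, 0], "turn": 0},
])

```text
clock: 10.15
ee_pos: [567.9, 195.7, 105.8]
tool_rot: [0.0, 0.855, 0.518, -0.0]
wrist_force: [-4.7, -1.6, 6.4]
grip_width: 12.0
finger_force: 102.0
```

```bash
python3 st.py
```

```text
10.15 pos [567.9 195.7 105.8] yaw_x 62.45 F [-4.7 -1.6  6.4] M [-0.49  0.52  1.84] w 12.0 f 102.0 q [-0.75  0.56  0.48  1.8  -0.33  0.86 -0.6 ] tilt [-0.0004 -0.0006]
```

Call:
drive_tool([
  {"offset": [0, 0, 0], "turn": -0.6},
  {"offset": [0, 0, 0], "turn": -0.6},
  {"offset": [0, 0, 0], "turn": -0.6},
  {"offset": [0, 0, 0], "turn": -0.6},
  {"offset": [0, 0, 0], "turn": -0.6},
  {"offset": [0, 0, 0], "turn": -0.6},
  {"offset": [0, 0, 0], "turn": -0.5},
  {"offset": [0, 0, 0], "turn": -0.5},
  {"offset": [0, 0, 0], "turn": -0.4},
  {"offset": [0, 0, 0], "turn": 0},
])

```text
clock: 10.98
ee_pos: [567.7, 195.9, 105.8]
tool_rot: [-0.001, 0.724, 0.69, 0.0]
wrist_force: [-4.7, 1.4, 6.2]
grip_width: 12.0
finger_force: 95.3
```

```bash
python3 st.py
```

```text
10.98 pos [567.7 195.9 105.8] yaw_x 87.26 F [-4.7  1.4  6.2] M [ 0.25  0.66 -1.6 ] w 12.0 f 95.3 q [-0.67  0.54  0.36  1.8  -0.25  0.85 -0.24] tilt [-0.0011  0.0017]
```

Call:
drive_tool([
  {"offset": [0, 0, 0], "turn": 0.7},
  {"offset": [0, 0, 0], "turn": 0.7},
  {"offset": [0, 0, 0], "turn": 0.7},
  {"offset": [0, 0, 0], "turn": 0.7},
  {"offset": [0, 0, 0], "turn": 0.7},
  {"offset": [0, 0, 0], "turn": 0.7},
  {"offset": [0, 0, 0], "turn": 0.6},
  {"offset": [0, 0, 0], "turn": 0.5},
  {"offset": [0, 0, 0], "turn": 0.4},
  {"offset": [0, 0, 0], "turn": 0},
])

```text
clock: 11.82
ee_pos: [567.9, 195.8, 105.8]
tool_rot: [0.0, 0.871, 0.492, -0.0]
wrist_force: [-4.5, -1.2, 7.0]
grip_width: 11.9
finger_force: 95.6
```

```bash
python3 st.py
```

```text
11.82 pos [567.9 195.8 105.8] yaw_x 58.91 F [-4.5 -1.2  7. ] M [-0.47  0.56  1.5 ] w 11.9 f 95.6 q [-0.76  0.56  0.5   1.8  -0.34  0.87 -0.65] tilt [-0.0004 -0.0006]
```

Call:
drive_tool([
  {"offset": [0, 0, 0], "turn": -0.7},
  {"offset": [0, 0, 0], "turn": -0.7},
  {"offset": [0, 0, 0], "turn": -0.7},
  {"offset": [0, 0, 0], "turn": -0.7},
  {"offset": [0, 0, 0], "turn": -0.7},
  {"offset": [0, 0, 0], "turn": -0.7},
  {"offset": [0, 0, 0], "turn": -0.6},
  {"offset": [0, 0, 0], "turn": -0.5},
  {"offset": [0, 0, 0], "turn": -0.5},
  {"offset": [0, 0, 0], "turn": -0.2},
])

```text
clock: 12.65
ee_pos: [567.7, 195.9, 105.7]
tool_rot: [-0.001, 0.714, 0.7, 0.0]
wrist_force: [-5.7, 1.6, 7.0]
grip_width: 12.2
finger_force: 89.6
```

```bash
python3 st.py
```

```text
12.65 pos [567.7 195.9 105.7] yaw_x 88.85 F [-5.7  1.6  7. ] M [ 0.16  0.67 -1.22] w 12.2 f 89.6 q [-0.66  0.54  0.35  1.8  -0.24  0.85 -0.22] tilt [-0.001   0.0012]
```

The moment is still -1.2 N m, so I'll check whether the knob follows the grip.

```bash
python3 - <<'E'
from h import *
from plant import telemetry, viewer
s=telemetry.observe(); w=viewer.snapshot("wrist"); t=viewer.snapshot("top")
pickle.dump((s,w),open("w2.pkl","wb"))
A=cv2.resize(w["img"][60:350,100:420],(640,580),interpolation=2)
cv2.imwrite("pics/w2.png",A[:,:,::-1])
E
python3 st.py
```

```text
12.75 pos [567.7 195.9 105.7] yaw_x 88.78 F [-4.8 -0.3  6.8] M [ 0.16  0.62 -0.71] w 12.1 f 86.4 q [-0.66  0.54  0.35  1.8  -0.24  0.85 -0.22] tilt [-0.0011  0.0012]
```

View pics/w2.png

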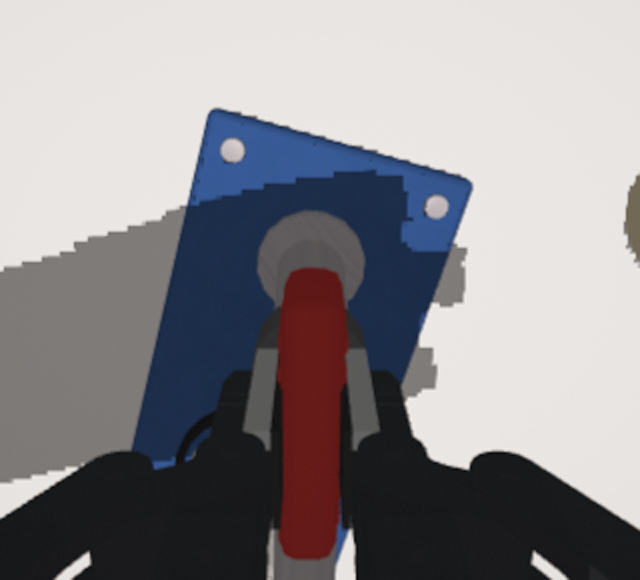

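The bar follows the grip, and the plate shows the knob turned by about 16°. The moment is still relaxing, so I'll push a touch more and wait.

Call:
drive_tool([
  {"offset": [0, 0, 0], "turn": -0.1},
  {"offset": [0, 0, 0], "turn": -0.1},
  {"offset": [0, 0, 0], "turn": 0},
  {"offset": [0, 0, 0], "turn": 0},
  {"offset": [0, 0, 0], "turn": 0},
  {"offset": [0, 0, 0], "turn": 0},
  {"offset": [0, 0, 0], "turn": 0},
  {"offset": [0, 0, 0], "turn": 0},
  {"offset": [0, 0, 0], "turn": 0},
  {"offset": [0, 0, 0], "turn": 0},
])

```text
clock: 13.58
ee_pos: [567.7, 195.9, 105.7]
tool_rot: [-0.001, 0.709, 0.706, -0.0]
wrist_force: [-5.7, 0.2, 5.8]
grip_width: 12.2
finger_force: 86.3
```

```bash
python3 st.py
```

```text
13.58 pos [567.7 195.9 105.7] yaw_x 89.77 F [-5.7  0.2  5.8] M [ 0.08  0.62 -0.52] w 12.2 f 86.3 q [-0.66  0.54  0.35  1.8  -0.24  0.85 -0.21] tilt [-0.001   0.0008]
```

Call:
drive_tool([
  {"offset": [0, 0, 0], "turn": 0.7},
  {"offset": [0, 0, 0], "turn": 0.7},
  {"offset": [0, 0, 0], "turn": 0.7},
  {"offset": [0, 0, 0], "turn": 0.7},
  {"offset": [0, 0, 0], "turn": 0.7},
  {"offset": [0, 0, 0], "turn": 0.7},
  {"offset": [0, 0, 0], "turn": 0.7},
  {"offset": [0, 0, 0], "turn": 0.6},
  {"offset": [0, 0, 0], "turn": 0.4},
  {"offset": [0, 0, 0], "turn": 0},
])

```text
clock: 14.42
ee_pos: [567.9, 195.8, 105.7]
tool_rot: [-0.0, 0.865, 0.502, -0.0]
wrist_force: [-5.1, -0.5, 6.4]
grip_width: 12.3
finger_force: 86.5
```

```bash
python3 st.py
```

```text
14.42 pos [567.9 195.8 105.7] yaw_x 60.28 F [-5.1 -0.5  6.4] M [-0.3   0.49  0.64] w 12.3 f 86.5 q [-0.76  0.56  0.49  1.8  -0.33  0.86 -0.63] tilt [-0.0006 -0.0001]
```

Call:
drive_tool([
  {"offset": [0, 0, 0], "turn": 0.1},
  {"offset": [0, 0, 0], "turn": 0.1},
  {"offset": [0, 0, 0], "turn": 0},
  {"offset": [0, 0, 0], "turn": 0},
  {"offset": [0, 0, 0], "turn": 0},
  {"offset": [0, 0, 0], "turn": 0},
  {"offset": [0, 0, 0], "turn": 0},
  {"offset": [0, 0, 0], "turn": 0},
  {"offset": [0, 0, 0], "turn": 0},
  {"offset": [0, 0, 0], "turn": 0},
])

```text
clock: 15.25
ee_pos: [567.9, 195.8, 105.7]
tool_rot: [-0.0, 0.868, 0.496, -0.0]
wrist_force: [-4.4, -1.4, 7.1]
grip_width: 11.9
finger_force: 89.8
```

```bash
python3 st.py
```

```text
15.25 pos [567.9 195.8 105.7] yaw_x 59.46 F [-4.4 -1.4  7.1] M [-0.35  0.51  1.15] w 11.9 f 89.8 q [-0.76  0.56  0.49  1.8  -0.34  0.86 -0.64] tilt [-0.0005 -0.0002]
```

Call:
drive_tool([
  {"offset": [0, 0, 0], "turn": -0.7},
  {"offset": [0, 0, 0], "turn": -0.7},
  {"offset": [0, 0, 0], "turn": -0.7},
  {"offset": [0, 0, 0], "turn": -0.7},
  {"offset": [0, 0, 0], "turn": -0.7},
  {"offset": [0, 0, 0], "turn": -0.7},
  {"offset": [0, 0, 0], "turn": -0.6},
  {"offset": [0, 0, 0], "turn": -0.5},
  {"offset": [0, 0, 0], "turn": -0.4},
  {"offset": [0, 0, 0], "turn": -0.2},
])

```text
clock: 16.08
ee_pos: [567.7, 195.9, 105.7]
tool_rot: [-0.001, 0.714, 0.701, -0.0]
wrist_force: [-5.9, -0.1, 6.6]
grip_width: 11.9
finger_force: 86.1
```

```bash
python3 st.py
```

```text
16.08 pos [567.7 195.9 105.7] yaw_x 88.95 F [-5.9 -0.1  6.6] M [-0.01  0.57 -0.16] w 11.9 f 86.1 q [-0.66  0.54  0.35  1.8  -0.24  0.85 -0.22] tilt [-0.001   0.0006]
```

Call:
drive_tool([
  {"offset": [0, 0, 0], "turn": -0.1},
  {"offset": [0, 0, 0], "turn": 0},
  {"offset": [0, 0, 0], "turn": 0},
  {"offset": [0, 0, 0], "turn": 0},
  {"offset": [0, 0, 0], "turn": 0},
  {"offset": [0, 0, 0], "turn": 0},
  {"offset": [0, 0, 0], "turn": 0},
  {"offset": [0, 0, 0], "turn": 0},
  {"offset": [0, 0, 0], "turn": 0},
  {"offset": [0, 0, 0], "turn": 0},
])

```text
clock: 16.92
ee_pos: [567.7, 195.9, 105.7]
tool_rot: [-0.001, 0.711, 0.703, -0.0]
wrist_force: [-4.3, -0.0, 6.9]
grip_width: 11.9
finger_force: 86.1
```

```bash
python3 st.py
```

```text
16.92 pos [567.7 195.9 105.7] yaw_x 89.32 F [-4.3 -0.   6.9] M [ 0.06  0.65 -0.16] w 11.9 f 86.1 q [-0.66  0.54  0.35  1.8  -0.24  0.85 -0.21] tilt [-0.001   0.0005]
```

The torque is now only 0.16 N m, so the knob is free. I'll continue anticlockwise.

Call:
drive_tool([
  {"offset": [0, 0, 0], "turn": -0.3},
  {"offset": [0, 0, 0], "turn": -0.3},
  {"offset": [0, 0, 0], "turn": -0.4},
  {"offset": [0, 0, 0], "turn": -0.5},
  {"offset": [0, 0, 0], "turn": -0.5},
  {"offset": [0, 0, 0], "turn": -0.5},
  {"offset": [0, 0, 0], "turn": -0.5},
  {"offset": [0, 0, 0], "turn": -0.5},
  {"offset": [0, 0, 0], "turn": -0.5},
  {"offset": [0, 0, 0], "turn": 0},
])

```text
clock: 17.75
ee_pos: [567.5, 195.9, 105.7]
tool_rot: [-0.001, 0.577, 0.817, -0.0]
wrist_force: [-6.0, 0.5, 6.0]
grip_width: 11.8
finger_force: 86.4
```

```bash
python3 st.py
```

```text
17.75 pos [567.5 195.9 105.7] yaw_x 109.5 F [-6.   0.5  6. ] M [ 0.09  0.74 -0.03] w 11.8 f 86.4 q [-0.6   0.53  0.25  1.79 -0.17  0.85  0.08] tilt [-0.0013  0.0005]
```

Free. The remaining 32° is about 6.3 units.

Call:
drive_tool([
  {"offset": [0, 0, 0], "turn": -0.7},
  {"offset": [0, 0, 0], "turn": -0.7},
  {"offset": [0, 0, 0], "turn": -0.7},
  {"offset": [0, 0, 0], "turn": -0.7},
  {"offset": [0, 0, 0], "turn": -0.7},
  {"offset": [0, 0, 0], "turn": -0.7},
  {"offset": [0, 0, 0], "turn": -0.7},
  {"offset": [0, 0, 0], "turn": -0.6},
  {"offset": [0, 0, 0], "turn": -0.5},
  {"offset": [0, 0, 0], "turn": -0.1},
])

```text
clock: 18.58
ee_pos: [567.3, 195.7, 105.7]
tool_rot: [-0.001, 0.342, 0.94, -0.0]
wrist_force: [-6.2, -0.8, 7.3]
grip_width: 11.8
finger_force: 86.5
```

```bash
python3 st.py
```

```text
18.58 pos [567.3 195.7 105.7] yaw_x 139.99 F [-6.2 -0.8  7.3] M [ 0.21  1.02 -0.08] w 11.8 f 86.5 q [-0.5   0.52  0.11  1.78 -0.08  0.84  0.52] tilt [-0.0017  0.0003]
```

Call:
drive_tool([
  {"offset": [0, 0, 0], "turn": 0},
  {"offset": [0, 0, 0], "turn": 0},
  {"offset": [0, 0, 0], "turn": 0},
  {"offset": [0, 0, 0], "turn": 0},
  {"offset": [0, 0, 0], "turn": 0},
  {"offset": [0, 0, 0], "turn": 0},
  {"offset": [0, 0, 0], "turn": 0},
  {"offset": [0, 0, -0.3], "turn": 0},
  {"offset": [0, 0, -0.6], "turn": 0},
  {"offset": [0, 0, -0.6], "turn": 0},
], fingers=60)

```text
clock: 19.42
ee_pos: [567.8, 195.2, 166.1]
tool_rot: [-0.001, 0.344, 0.939, -0.001]
wrist_force: [1.0, 0.1, 0.4]
grip_width: 60.0
finger_force: 0.0
```

```bash
python3 - <<'E'
from h import *
from plant import telemetry
exec(open("st.py").read())
g=np.array([541.5,104,190]); print("delta tool units", m.T@(g-s["ee_pos"])/40)
E
```

```text
19.42 pos [567.8 195.2 166.1] yaw_x 139.8 F [1.  0.1 0.4] M [ 0.09 -0.05  0.05] w 60.0 f 0.0 q [-0.51  0.45  0.12  1.72 -0.07  0.97  0.51] tilt [-0.0016 -0.0008]
delta tool units [-0.96943937 -2.16661191 -0.59509218]
```

Call:
drive_tool([
  {"offset": [0, 0, -0.7], "turn": 0},
  {"offset": [-0.25, -0.5, 0], "turn": 0},
  {"offset": [-0.25, -0.55, 0], "turn": 0},
  {"offset": [-0.25, -0.55, 0], "turn": 0},
  {"offset": [-0.2, -0.55, 0], "turn": 0},
  {"offset": [0, 0, 0], "turn": 0},
  {"offset": [0, 0, 0], "turn": 0},
  {"offset": [0, 0, 0], "turn": 0},
  {"offset": [0, 0, 0], "turn": 0},
  {"offset": [0, 0, 0], "turn": 0},
], fingers=85)

```text
clock: 20.25
ee_pos: [542.1, 106.5, 193.4]
tool_rot: [0.0, 0.343, 0.939, 0.0]
wrist_force: [-0.0, 0.1, -0.7]
grip_width: 85.1
finger_force: 0.0
```

```bash
python3 st.py; python3 - <<'E'
from h import *
from plant import telemetry, viewer
s=telemetry.observe(); w=viewer.snapshot("wrist"); d=viewer.snapshot("side")
pickle.dump((s,w),open("w3.pkl","wb"));pickle.dump(d,open("side2.pkl","wb"))
cv2.imwrite("pics/w3.png",cv2.resize(w["img"][:,:,::-1],(768,576),interpolation=2))
cv2.imwrite("pics/s3.png",cv2.resize(d["img"][110:250,170:310,::-1],(560,560),interpolation=2))
E
```

```text
20.25 pos [542.1 106.5 193.4] yaw_x 139.9 F [-0.   0.1 -0.7] M [ 0.03 -0.04 -0.02] w 85.1 f 0.0 q [-0.4   0.35  0.14  1.81 -0.06  0.98  0.64] tilt [0.0002 0.0004]
```

View pics/w3.png

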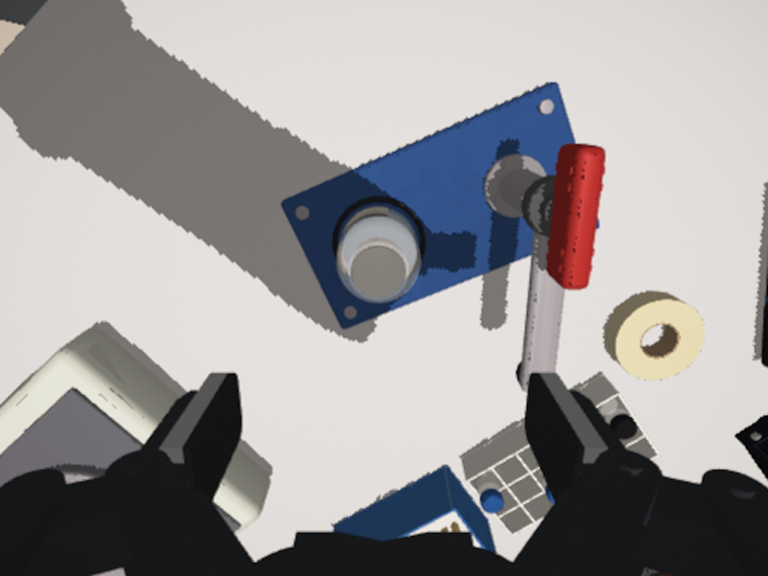

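View pics/s3.png

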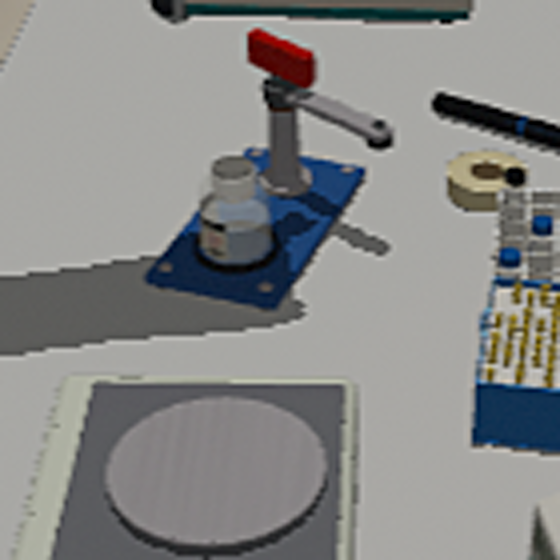

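The wrist view shows the knob swung clear. The jar's lid top is at (379,268) and the ring spans columns 333–424. In the side crop the lid top is at (236,166) and the pan centre at (217,472).

```bash
python3 - <<'E'
from h import *
s,w=pickle.load(open("w3.pkl","rb")); d=load("side2"); t=load("top")
# wrist as world_to_cam
T=np.eye(4);T[:3,:3]=rot(s).as_matrix();T[:3,3]=s["ee_pos"];wd={"mtx":w["mtx"],"world_to_cam":np.linalg.inv(T@w["hand_eye"])}
a=np.array((379,268))/1.5;b=(170+236/4,110+166/4)
print("lid",tri(wd,a,d,b), "at82:",watz(s,w,a,82),atz(d,b,82))
for p in((333,243),(424,243),(379,196)): print("ring",watz(s,w,np.array(p)/1.5,18))
print("base corners",np.mean([watz(s,w,np.array(p)/1.5,12) for p in((282,204),(345,328))],0))
pb=(170+217/4,110+472/4); pt=np.array((430,331))/1.5
X=tri(d,pb,t,pt);print("pan",X,atz(d,pb,65),atz(t,pt,65))
m=rot(s).as_matrix()
for g in([541.5,102.5,22],): print(m.T@(np.array(g)-s["ee_pos"])/40)
E
```

```text
lid [542.83489408 107.28519119  78.24683116] at82: [538.41722406 107.33388457  82.        ] [545.97935531 102.3558188 ]
ring [520.38001178  82.43836665  18.        ]
ring [558.82782996 128.12006307  18.        ]
ring [516.32514307 125.39802332  18.        ]
base corners [526.41895658  59.63004623  12.        ]
pan [ 562.08931784 -185.4357465    60.51092366] [ 565.40383807 -190.10631781] [ 559.41438833 -185.47336433]
[-0.05299232 -0.08683398  4.28537109]
```

Jar at about (541,106), which agrees with hinge minus 95 mm. I'll descend.

Call:
drive_tool([
  {"offset": [0.02, -0.03, 0.5], "turn": 0},
  {"offset": [0, 0, 0.5], "turn": 0},
  {"offset": [0, 0, 0.5], "turn": 0},
  {"offset": [0, 0, 0.5], "turn": 0},
  {"offset": [0, 0, 0.5], "turn": 0},
  {"offset": [0, 0, 0.5], "turn": 0},
  {"offset": [0, 0, 0.5], "turn": 0},
  {"offset": [0, 0, 0.4], "turn": 0},
  {"offset": [0, 0, 0.3], "turn": 0},
  {"offset": [0, 0, 0.1], "turn": 0},
])

```text
clock: 21.18
ee_pos: [539.4, 105.1, 19.4]
tool_rot: [-0.001, 0.343, 0.939, -0.001]
wrist_force: [-0.4, -0.7, -0.4]
grip_width: 85.0
finger_force: 0.0
```

Call:
drive_tool([
  {"offset": [0, 0, 0], "turn": 0},
  {"offset": [0, 0, 0], "turn": 0},
  {"offset": [0, 0, 0], "turn": 0},
  {"offset": [0, 0, 0], "turn": 0},
  {"offset": [0, 0, 0], "turn": 0},
  {"offset": [0, 0, 0], "turn": 0},
  {"offset": [0, 0, 0], "turn": 0},
  {"offset": [0, 0, 0], "turn": 0},
  {"offset": [0, 0, 0], "turn": 0},
  {"offset": [0, 0, 0], "turn": 0},
], fingers=30, squeeze=30)

```text
clock: 22.02
ee_pos: [541.1, 105.1, 22.3]
tool_rot: [0.001, 0.344, 0.939, 0.001]
wrist_force: [-1.5, 0.2, 7.0]
grip_width: 48.6
finger_force: 28.0
```

```bash
python3 st.py
```

```text
22.02 pos [541.1 105.1  22.3] yaw_x 139.81 F [-1.5  0.2  7. ] M [-0.11  0.21  0.05] w 48.6 f 28.0 q [-0.36  0.58  0.1   1.96 -0.1   0.6   0.68] tilt [0.0015 0.0005]
```

Gripped at 48.6 mm. Lifting.

Call:
drive_tool([
  {"offset": [0, 0, 0], "turn": 0},
  {"offset": [0, 0, -0.1], "turn": 0},
  {"offset": [0, 0, -0.2], "turn": 0},
  {"offset": [0, 0, -0.3], "turn": 0},
  {"offset": [0, 0, -0.5], "turn": 0},
  {"offset": [0, 0, -0.5], "turn": 0},
  {"offset": [0, 0, -0.5], "turn": 0},
  {"offset": [0, 0, -0.5], "turn": 0},
  {"offset": [0, 0, -0.5], "turn": 0},
  {"offset": [0, 0, -0.3], "turn": 0},
], squeeze=40)

```text
clock: 22.85
ee_pos: [541.2, 105.0, 160.2]
tool_rot: [0.001, 0.344, 0.939, 0.001]
wrist_force: [0.5, 0.0, -1.5]
grip_width: 48.1
finger_force: 37.0
```

```bash
python3 st.py; python3 - <<'E'
from h import *
from plant import telemetry
s=telemetry.observe();m=rot(s).as_matrix()
print(m.T@(np.array([560,-184,s["ee_pos"][2]])-s["ee_pos"])/40)
E
```

```text
22.85 pos [541.2 105.  160.2] yaw_x 139.8 F [ 0.5  0.  -1.5] M [ 0.01 -0.05  0.04] w 48.1 f 37.0 q [-0.39  0.39  0.14  1.85 -0.07  0.9   0.65] tilt [0.0026 0.0009]
[-5.02288356e+00 -5.21387807e+00 -5.05705168e-03]
```

Call:
drive_tool([
  {"offset": [-0.3, -0.3, 0], "turn": 0},
  {"offset": [-0.5, -0.5, 0], "turn": 0},
  {"offset": [-0.6, -0.6, 0], "turn": 0},
  {"offset": [-0.6, -0.6, 0], "turn": 0},
  {"offset": [-0.6, -0.6, 0], "turn": 0},
  {"offset": [-0.6, -0.6, 0], "turn": 0},
  {"offset": [-0.6, -0.6, 0], "turn": 0},
  {"offset": [-0.6, -0.6, 0], "turn": 0},
  {"offset": [-0.4, -0.5, 0], "turn": 0},
  {"offset": [-0.2, -0.3, 0], "turn": 0},
])

```text
clock: 23.68
ee_pos: [558.4, -187.6, 158.1]
tool_rot: [0.001, 0.346, 0.938, -0.001]
wrist_force: [0.2, 0.1, -1.3]
grip_width: 48.1
finger_force: 37.1
```

Call:
drive_tool([
  {"offset": [0, 0, 0], "turn": 0},
  {"offset": [0, 0, 0], "turn": 0},
  {"offset": [0, 0, 0], "turn": 0},
  {"offset": [0, 0, 0], "turn": 0},
  {"offset": [0, 0, 0], "turn": 0},
  {"offset": [0, 0, 0], "turn": 0},
  {"offset": [0, 0, 0], "turn": 0},
  {"offset": [0, 0, 0], "turn": 0},
  {"offset": [0, 0, 0], "turn": 0},
  {"offset": [0, 0, 0], "turn": 0},
])

```text
clock: 24.52
ee_pos: [559.0, -183.0, 157.3]
tool_rot: [-0.0, 0.344, 0.939, 0.0]
wrist_force: [-0.4, -0.1, -1.1]
grip_width: 48.4
finger_force: 37.1
```

```bash
python3 st.py; python3 - <<'E'
from h import *
from plant import telemetry, viewer
s=telemetry.observe(); w=viewer.snapshot("wrist"); d=viewer.snapshot("side")
pickle.dump((s,w),open("w4.pkl","wb"))
o=np.zeros((576,790,3),np.uint8);o[:384,:512]=w["img"]
a=cv2.resize(d["img"][130:300,155:310],(278,305),interpolation=2);o[:305,512:790]=a
cv2.imwrite("pics/w4.png",o[:384,:,::-1])
E
```

```text
24.52 pos [ 559.  -183.   157.3] yaw_x 139.81 F [-0.4 -0.1 -1.1] M [-0.    0.03 -0.02] w 48.4 f 37.1 q [ 0.08  0.45  0.2   1.77 -0.11  0.94  1.2 ] tilt [-0.  0.]
```

View pics/w4.png

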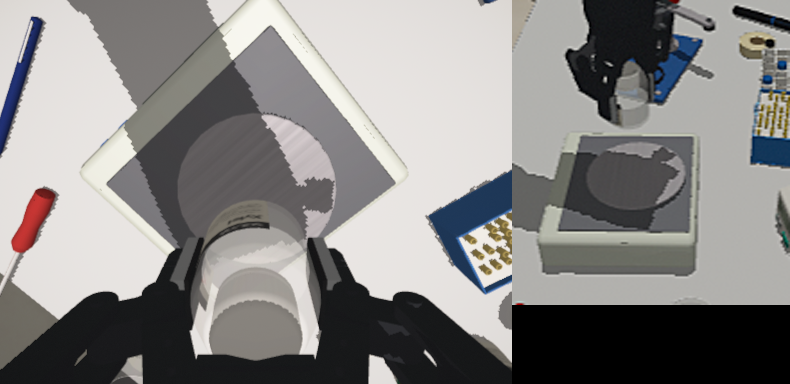

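The wrist view shows the jar held upright. The pan's edges are at (177,190) left, (336,190) right and (258,113) top.

```bash
python3 - <<'E'
from h import *
s,w=pickle.load(open("w4.pkl","rb"));m=rot(s).as_matrix()
pts=[watz(s,w,p,65) for p in((177,190),(336,190),(258,113),(200,140),(312,140))]
from scipy.optimize import least_squares
A=np.array(pts)[:,:2]
r=least_squares(lambda x:np.hypot(*(A-x[:2]).T)-60,[560,-184]);print(A.round(1),r.x,r.fun)
print(m.T@(np.r_[r.x,s["ee_pos"][2]]-s["ee_pos"])/40)
E
```

```text
[[ 521.3 -227.2]
 [ 597.9 -136.5]
 [ 517.1 -144.7]
 [ 504.9 -188.4]
 [ 556.3 -127.5]] [ 563.76038347 -185.49682607] [-0.47456004 -0.25420552  1.97092107 -1.10317751 -1.48764639]
[-1.30125026e-01  2.88476929e-02 -2.31275447e-06]
```

Call:
drive_tool([
  {"offset": [-0.1, 0, 0.3], "turn": 0},
  {"offset": [0, 0, 0.4], "turn": 0},
  {"offset": [0, 0, 0.4], "turn": 0},
  {"offset": [0, 0, 0.4], "turn": 0},
  {"offset": [0, 0, 0.3], "turn": 0},
  {"offset": [0, 0, 0.1], "turn": 0},
  {"offset": [0, 0, 0], "turn": 0},
  {"offset": [0, 0, 0], "turn": 0},
  {"offset": [0, 0, 0], "turn": 0},
  {"offset": [0, 0, 0], "turn": 0},
])

```text
clock: 25.45
ee_pos: [562.8, -185.8, 82.2]
tool_rot: [0.001, 0.344, 0.939, 0.0]
wrist_force: [0.5, 0.2, -0.9]
grip_width: 48.2
finger_force: 37.1
```

Call:
drive_tool([
  {"offset": [0, 0, 0.02], "turn": 0},
  {"offset": [0, 0, 0.02], "turn": 0},
  {"offset": [0, 0, 0.02], "turn": 0},
  {"offset": [0, 0, 0.02], "turn": 0},
  {"offset": [0, 0, 0], "turn": 0},
  {"offset": [0, 0, 0], "turn": 0},
  {"offset": [0, 0, 0], "turn": 0},
  {"offset": [0, 0, 0], "turn": 0},
  {"offset": [0, 0, 0], "turn": 0},
  {"offset": [0, 0, 0], "turn": 0},
])

```text
clock: 26.28
ee_pos: [562.1, -185.6, 78.1]
tool_rot: [0.0, 0.344, 0.939, 0.0]
wrist_force: [0.3, -0.8, -0.7]
grip_width: 48.4
finger_force: 37.1
```

```bash
python3 st.py
```

```text
26.28 pos [ 562.1 -185.6   78.1] yaw_x 139.81 F [ 0.3 -0.8 -0.7] M [-0.04  0.01 -0.02] w 48.4 f 37.1 q [ 0.1   0.55  0.18  1.83 -0.14  0.78  1.22] tilt [0. 0.]
```

Slowly the last few mm.

Call:
drive_tool([
  {"offset": [0, 0, 0.02], "turn": 0},
  {"offset": [0, 0, 0.01], "turn": 0},
  {"offset": [0, 0, 0.01], "turn": 0},
  {"offset": [0, 0, 0.01], "turn": 0},
  {"offset": [0, 0, 0.01], "turn": 0},
  {"offset": [0, 0, 0], "turn": 0},
  {"offset": [0, 0, 0], "turn": 0},
  {"offset": [0, 0, 0], "turn": 0},
  {"offset": [0, 0, 0], "turn": 0},
  {"offset": [0, 0, 0], "turn": 0},
])

```text
clock: 27.12
ee_pos: [562.1, -185.6, 75.7]
tool_rot: [0.0, 0.344, 0.939, 0.0]
wrist_force: [0.5, 0.5, -0.4]
grip_width: 48.4
finger_force: 37.1
```

```bash
python3 st.py
```

```text
27.12 pos [ 562.1 -185.6   75.7] yaw_x 139.81 F [ 0.5  0.5 -0.4] M [ 0.03 -0.04 -0.  ] w 48.4 f 37.1 q [ 0.1   0.55  0.18  1.83 -0.14  0.77  1.22] tilt [0.0001 0.    ]
```

Call:
drive_tool([
  {"offset": [0, 0, 0.01], "turn": 0},
  {"offset": [0, 0, 0.01], "turn": 0},
  {"offset": [0, 0, 0.01], "turn": 0},
  {"offset": [0, 0, 0.01], "turn": 0},
  {"offset": [0, 0, 0], "turn": 0},
  {"offset": [0, 0, 0], "turn": 0},
  {"offset": [0, 0, 0], "turn": 0},
  {"offset": [0, 0, 0], "turn": 0},
  {"offset": [0, 0, 0], "turn": 0},
  {"offset": [0, 0, 0], "turn": 0},
])

```text
clock: 27.95
ee_pos: [562.2, -185.7, 75.3]
tool_rot: [0.0, 0.344, 0.939, 0.0]
wrist_force: [-4.2, 2.0, 12.9]
grip_width: 48.4
finger_force: 38.1
```

```bash
python3 st.py
```

```text
27.95 pos [ 562.2 -185.7   75.3] yaw_x 139.8 F [-4.2  2.  12.9] M [0.35 0.97 0.02] w 48.4 f 38.1 q [ 0.1   0.55  0.18  1.83 -0.14  0.77  1.22] tilt [0.0007 0.0002]
```

Contact at 13 N. I'll ease off by 1 mm, release slowly and retreat.

Call:
drive_tool([
  {"offset": [0, 0, -0.02], "turn": 0},
  {"offset": [0, 0, -0.01], "turn": 0},
  {"offset": [0, 0, 0], "turn": 0},
  {"offset": [0, 0, 0], "turn": 0},
  {"offset": [0, 0, 0], "turn": 0},
  {"offset": [0, 0, 0], "turn": 0},
  {"offset": [0, 0, 0], "turn": 0},
  {"offset": [0, 0, 0], "turn": 0},
  {"offset": [0, 0, 0], "turn": 0},
  {"offset": [0, 0, 0], "turn": 0},
])

```text
clock: 28.78
ee_pos: [562.2, -185.7, 75.4]
tool_rot: [0.0, 0.344, 0.939, 0.0]
wrist_force: [-0.7, 0.2, 3.6]
grip_width: 48.3
finger_force: 37.0
```

Call:
drive_tool([
  {"offset": [0, 0, 0], "turn": 0},
  {"offset": [0, 0, 0], "turn": 0},
  {"offset": [0, 0, 0], "turn": 0},
  {"offset": [0, 0, 0], "turn": 0},
  {"offset": [0, 0, 0], "turn": 0},
  {"offset": [0, 0, 0], "turn": 0},
  {"offset": [0, 0, 0], "turn": 0},
  {"offset": [0, 0, 0], "turn": 0},
  {"offset": [0, 0, 0], "turn": 0},
  {"offset": [0, 0, 0], "turn": 0},
], fingers=80)

```text
clock: 29.62
ee_pos: [562.1, -185.7, 75.3]
tool_rot: [0.0, 0.344, 0.939, 0.0]
wrist_force: [0.4, -0.2, -0.1]
grip_width: 80.0
finger_force: 0.0
```

Call:
drive_tool([
  {"offset": [0, 0, -0.2], "turn": 0},
  {"offset": [0, 0, -0.4], "turn": 0},
  {"offset": [0, 0, -0.5], "turn": 0},
  {"offset": [0, 0, -0.5], "turn": 0},
  {"offset": [0, 0, -0.5], "turn": 0},
  {"offset": [0, 0, -0.5], "turn": 0},
  {"offset": [0, 0, -0.5], "turn": 0},
  {"offset": [0, 0, -0.3], "turn": 0},
  {"offset": [0, 0, 0], "turn": 0},
  {"offset": [0, 0, 0], "turn": 0},
])

```text
clock: 30.45
ee_pos: [562.4, -185.8, 212.1]
tool_rot: [0.001, 0.344, 0.939, 0.0]
wrist_force: [0.2, -0.3, 0.1]
grip_width: 80.2
finger_force: 0.0
```

```bash
python3 st.py; python3 - <<'E'
from h import *
from plant import telemetry, viewer
s=telemetry.observe(); w=viewer.snapshot("wrist"); d=viewer.snapshot("side")
pickle.dump((s,w),open("w5.pkl","wb"));pickle.dump(d,open("side3.pkl","wb"))
o=np.zeros((576,800,3),np.uint8);o[:300,:400]=cv2.resize(w["img"],(400,300))
o[:300,400:]=cv2.resize(d["img"],(400,300))
o[300:576,:331]=cv2.resize(d["img"][180:300,150:294],(331,276),interpolation=2)
cv2.imwrite("pics/w5.png",o[:,:,::-1])
E
```

```text
30.45 pos [ 562.4 -185.8  212.1] yaw_x 139.81 F [ 0.2 -0.3  0.1] M [-0.02  0.03 -0.02] w 80.2 f 0.0 q [ 0.07  0.4   0.22  1.7  -0.1   1.06  1.19] tilt [ 0.0017 -0.0003]
```

View pics/w5.png

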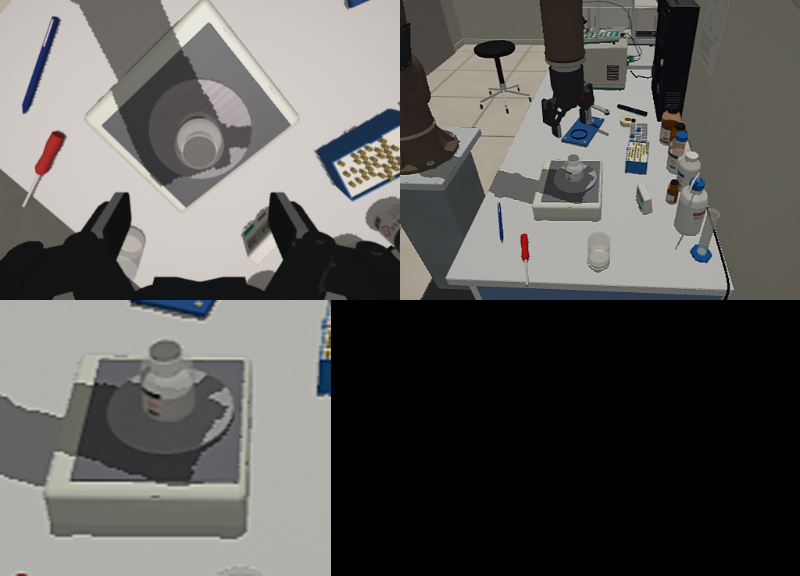

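The jar stands upright with its base at (167,408) in the crop, against a pan centre of about (170,412). The clamp is open, the bystanders are in place and the gripper is clear.

```bash
python3 -c "
from plant import finish_job
print(finish_job())"
```

```text
the job is handed in; nothing more can be done
None
```

I rocked the knob until it broke free, swung the arm clear (about 1.17 rad) and set the jar upright near the middle of the pan. The job was handed in with the clock at about 30 s; no verdict was returned.

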